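# Dispense one carton into the green bay

### The job

Press the blue plunger of the carton dispenser all the way down once and let it spring back up, so that one small red carton slides out onto the ledge; then push that carton sideways along the ledge with a fingertip until it lies wholly in the green bay. Do not pick up any carton, let the other two stay in the magazine, and leave everything else on the counter where it is.

Things in the scene. Friction and masses are not known exactly. Their poses are not given: they have to be found in the camera images.
- dispenser: White carton dispenser fixed to the counter. Origin on the counter under the magazine's centre; z up, -x its front (towards the robot). At the front a ledge 224 mm long along y, in the middle the clear magazine, behind it the drive housing, 66 mm high, back face at x = +82 mm, with the plunger. A press slides the lowest carton out onto the ledge; on release the next one drops down.
- channel_mid (a point): Middle of the ledge's sliding channel, on its surface, 12 mm above the counter; axes as the dispenser. Cartons slide along y; the channel is 45 mm wide (x): the front lip's top is 17 mm and the rear fence's top 20 mm above the counter. End stops 28 mm above the counter close it 108 mm to either side.
- magazine_top (a point): Centre of the open top of the clear magazine, 74 mm above the counter; 36x58 mm inside, three cartons in it. Its front outlet is 24 mm high.
- outlet (a point): Point on the ledge's surface, 12 mm above the counter, where the middle of a carton's underside lies once it is ejected; 41 mm in front of the magazine's centre.
- plunger_top (a point): Centre of the top of the blue round plunger head, 34 mm across, 125 mm above the counter at rest; 54 mm behind the magazine's centre. It moves straight down when pressed.
- plunger (a joint): Travel of the plunger in m: 0 at rest (up), 0.028 fully down, where it meets a rigid stop. Its spring pushes back with about 3 N at the top and 7 N at the bottom, more if pressed fast. It drives the pusher 1.5 times as far. It springs back up by itself; a second press would send out a second carton.
- green_bay: Green patch on the ledge, flush, 44 mm (x) by 78 mm (y), on the left or the right of the outlet (it changes places with the yellow one). Origin at its centre on the ledge's surface, 69 mm along the ledge from the outlet; axes as the dispenser. Its outer edge is at the end stop.
- yellow_bay: The same in yellow, at the other end of the ledge.
- carton_1_center (a point): Centre of the lowest red carton in the magazine, the one that comes out: 34 mm (x) by 55 mm (y) by 20 mm (z), about 40 g, rigid. Axes as the carton's, at the start those of the dispenser.
- carton_2_center (a point): Centre of the second red carton (same size), above the first.
- carton_3_center (a point): Centre of the top red carton (same size).
- jar_1: Small white-capped jar with yellowish content, 36 mm across, 79 mm tall, right of the dispenser. Origin at its underside's centre. A bystander, to be left alone.
- jar_2: Small white-capped jar, 36 mm across, 79 mm tall, right of the dispenser. Origin at its underside's centre. A bystander, to be left alone.
- sample_cup_1: Sample cup with green lid, 48 mm across, 66 mm tall, far right. Origin at its underside's centre. A bystander, to be left alone.
- green_bottle: Mint green bottle with white cap, 33 mm across, 78 mm tall, left of the dispenser. Origin at its underside's centre. A bystander, to be left alone.
- tally_counter: Grey hand tally counter, 45x64x27 mm, left of the dispenser. Origin at its underside's centre. A bystander, to be left alone.
- slide_box: Open red-and-white carton of glass slides, 58x82x38 mm, left of the dispenser. Origin at its underside's centre. A bystander, to be left alone.
Mind the look-alikes: they are no part of the job. Leave any black, pink or yellow look-alike of the part that bears carton_3_center alone.

How it is judged (in metres and radians):
On the way, in this order (a step that is already met when the one before it is completed fails the run):
1. the plunger is pressed fully down (value of joint plunger above 0.0255 m), for 0.05 s.
2. the plunger is back up and the first carton lies out on the ledge (value of joint plunger below 0.003 m and x of carton_1_center in the frame of dispenser below -0.036 m), for 0.1 s.
At the end, for the whole second after the job is handed in: The first carton lies flat on the ledge, its centre within 14 mm of the green bay's centre along the ledge and 12 mm across it; the plunger is up (under 3 mm) and the two other cartons are stacked in the magazine (within 8 mm of its centre) (y of carton_1_center in the frame of green_bay between -0.014 and 0.014 m and x of carton_1_center in the frame of green_bay between -0.012 and 0.012 m and height (world z) of carton_1_center between 0.019 and 0.025 m and angle between carton_1_center's own z axis and vertical below 0.1 rad and value of joint plunger below 0.003 m and x of carton_2_center in the frame of dispenser between -0.008 and 0.008 m and x of carton_3_center in the frame of dispenser between -0.008 and 0.008 m and height (world z) of carton_2_center below 0.054 m and height (world z) of carton_3_center below 0.074 m); the robot touches nothing.
It fails at once if a second carton is pushed or taken out of the magazine (x of any of carton_2_center, carton_3_center in the frame of dispenser below -0.012 m or height (world z) of carton_2_center above 0.056 m or height (world z) of carton_3_center above 0.08 m).
It fails at once if the first carton is lifted off the ledge or tipped over (height (world z) of carton_1_center above 0.032 m or angle between carton_1_center's own z axis and vertical above 0.5 rad).
It fails at once if a bystander is moved more than 25 mm or lifted (distance of any of jar_1, jar_2, sample_cup_1, green_bottle, tally_counter, slide_box from where it was at the start of the episode above 0.025 m).
It also fails if it takes over 42 s, if anything falls off the work surface, if the arm or the gripper's body presses on something with over 40 N, if the wrist force passes 120 N, or if a joint passes its speed limit or range.

### The arm

A 7-joint arm with a two-finger parallel gripper is mounted at the origin on a cart in front of the work surface, level with it; the furniture and walls round the work are solid. World frame = base frame: x ahead of the robot, y to its left, z up, the work surface at z = 0. Lengths are in mm, angles in rad, forces in N, time in s.
With the tool pointing down it reaches from about 400 to 875 mm from the base axis. Payload 4.4 kg.
Tool frame: the origin (TCP) lies on the front face of the gripper's body, between the roots of the fingers; the fingertips stand 73 mm ahead of it and the grasp point (between the pads) lies 54 mm ahead of it (env.tcp_to_tips is the distance from the TCP to the fingertips, in mm); z points along the fingers, y is the line along which they close (so a half turn about z gives the same grasp; the last joint's range is limited). The gripper opens to 85 mm and grips with 20 to 120 N. Pads are 22 mm wide; open, the fingers measure 114 mm over their backs; the gripper's body (76 mm by 85 mm) begins 54 mm behind the grasp point. The pads swing forward as they close: fully open they stand 13 mm farther back than shut.
Start: joints at [1.12, 0.628, 0.038, 1.517, -0.027, 0.996, -0.02], TCP at [244.018, -602.471, 303.913] pointing down, gripper open.
Joint ranges: [-3.06, 3.06], [-0.37, 2.12], [-1.25, 1.32], [0.18, 2.47], [-1.1, 4.24], [0.23, 1.98], [-2.94, 2.94]. Speed limits (rad/s): [2.57, 2.57, 3.14, 3.14, 3.14, 3.14, 3.14].

### API

Orientations are given as a unit quaternion [w, x, y, z].
In Python, from workcell import env gives the robot as it stands. The module is installed in compiled form; this text tells all that it offers.
- The arm moves only by the tool step_arm, never from a script. Its argument "commands" is a list of rows, each a list of 3 entries, a list of its own where there are three numbers: the finger opening in mm, from 0 to 85.4, then the shift along the world's x, y, z each as a share of 80 mm, from -1 to 1, then the turn, a rotation vector about the world's x, y, z each as a share of 360 degrees, from -1 to 1. A call has 1 to 10 rows; each row is the pose to reach, as a shift and turn from the pose commanded when the call began, turning the shorter way round; what a row does not reach only later rows make up. A row lasts 1/8 s, in which the tool goes at most 62.5 mm and 10.7 degrees, less where a joint would pass 70% of its speed; a pose out of reach is approached as far as the arm can. A call with a number of a shift or a turn outside -1 to 1 is refused whole. A call with a gripper value outside its range is refused whole. The fingers move at their own pace and stop on an object; "force" is the grip in N (left out, the last holds). Time passes only in rows, so rows that repeat a pose let the fingers close. It gives the time, the measured TCP pose, the force, the opening and the grip force at its end, in the units of the state.
- env.read_state(): the state, without advancing time (a new reading comes with each control period).
- env.snapshot(name): name is "scene" or "top" or "wrist"; returns a dict with "frame" (384x512x3 uint8, blue, green, red), "camera_matrix" (3x3 intrinsics, pixels), "k1" (the pictures are not rectified: a ray, as slopes to the right and down, at radius r is drawn at 1 + k1 r^2 times it, then the intrinsics apply), "R" (3x3) and "t" (3): a world point X has camera coordinates R X + t. Camera axes: x right, y down, z forward; pixel columns grow to the right and rows downward; lengths in mm; the calibration is good to about 2 mm. A picture is of the moment at which its call begins. There is no depth.
- env.finish_job(): hands the job in; it is judged then, once.
Trained networks look in the newest picture that a camera, given by its name, has taken for a name from the list of things; names that differ only in an ending like _2 or _b are one class to them, and where a whole thing is asked for, a point or a joint stands for the part that bears it (a point fixed in the world has none). Each returns a list of dicts, best first, with "score" (0 to 1); they miss things now and then, are a little off and sometimes report something else, mostly with a low value. They report only what shows in the picture. A call takes as long as a camera call. They do not tell look-alikes from the thing itself.
- env.find_in(camera, label): "pixel" ([column, row] in pixels, amid what is visible of it).
- env.silhouettes(camera, label): "region" (384x512 bool, what is visible of it) and "pixel" ([column, row] in pixels, amid what is visible of it).
- env.landmark_of(camera, label): "pixel" ([column, row] in pixels: a listed point, or the origin of a listed thing).
The state is a dict: "time_s": time; "q": joint angles; "dq": joint speeds; "tau": joint torques, N m; "eef_pos": TCP position; "eef_rot": TCP orientation; "ft_force": force on the tool from outside, world axes, zero at the start; "moment": the same for the moment, N m; "grip_width": finger opening in mm; "gripper_force": force on a finger pad.
Only numpy, scipy, OpenCV 4.12 (cv2) and the standard library are available. Lean on these libraries where they do the work, as an engineer would, in place of code of your own. Each camera call takes 0.05 s, during which the arm holds its last target. There are 200 camera calls.

## Working session

There is one attempt and no reset: what is moved stays moved. The work goes in short steps, Python scripts to look and compute and a tool call to move; the robot and the scene stay as the last step left them, time stands still between calls to the robot, and variables do not carry over. Pictures are saved under pics/ and viewed, at most 10 in all, crops included, and the job is handed in when it is done.

Besides the shell and the picture viewer there is one more tool, called after "Emit:" in YAML: its name, and indented under it one key for each argument. step_arm: Moves the arm, as the interface text tells. Shift numbers are shares of 80 mm and turn numbers shares of 360 degrees, none past 1 either way. Its arguments: {"type":"object","properties":{"commands":{"type":"array","items":{"type":"array"}},"force":{"type":"number"}},"required":["commands"]}

```bash
mkdir -p pics; cat > h.py <<'E'
import numpy as np, cv2
from workcell import env
def ray(s,px):
    K=s["camera_matrix"];p=np.array([(px[0]-K[0,2])/K[0,0],(px[1]-K[1,2])/K[1,1]])
    u=p.copy()
    for _ in range(20): u=p/(1+s["k1"]*(u@u))
    R=s["R"]; return -R.T@s["t"], R.T@np.array([u[0],u[1],1.])
def atz(s,px,z):
    c,d=ray(s,px); return c+d*(z-c[2])/d[2]
def proj(s,X):
    x=s["R"]@np.array(X,float)+s["t"];u=x[:2]/x[2];u=u*(1+s["k1"]*(u@u));K=s["camera_matrix"]
    return np.array([K[0,0]*u[0]+K[0,2],K[1,1]*u[1]+K[1,2]])
E
python3 - <<'E'
from h import *
ims=[]
Z=dict(dispenser=0,plunger_top=125,magazine_top=74,outlet=12,channel_mid=12,green_bay=12,yellow_bay=12,jar_1=0,green_bottle=0,tally_counter=0,slide_box=0)
for c in("top","scene"):
    s=env.snapshot(c);ims.append(s["frame"])
    print(c,"cam",(-s["R"].T@s["t"]).round())
    for n,z in Z.items():
        for r in env.landmark_of(c,n)[:2]: print(n,round(r["score"],2),np.round(r["pixel"]),atz(s,r["pixel"],z).round(1)[:2])
st=env.read_state();print(st["time_s"],st["eef_pos"],st["eef_rot"])
cv2.imwrite("pics/top.png",ims[0]);cv2.imwrite("pics/scene.png",ims[1])
E
```

```text
top cam [ 406.    5. 1118.]
dispenser 0.56 [214. 185.] [566.5 114.2]
plunger_top 0.4 [205. 163.] [610.2 129.4]
magazine_top 0.82 [213. 184.] [559.  110.3]
outlet 0.74 [220. 199.] [522.3  92.5]
channel_mid 0.9 [218. 201.] [516.4 100.8]
green_bay 0.73 [195. 205.] [503.2 170.6]
yellow_bay 0.92 [240. 197.] [530.1  33.3]
jar_1 0.6 [362. 156.] [ 666.  -347.2]
jar_1 0.45 [355. 183.] [ 579.2 -323.1]
green_bottle 0.68 [122. 189.] [551.3 399.9]
green_bottle 0.32 [216. 204.] [508.9 107.8]
tally_counter 0.51 [126. 225.] [440.9 378.8]
slide_box 0.86 [134. 158.] [646.9 367.3]
scene cam [ 88. 601. 985.]
dispenser 0.97 [229. 228.] [560.8 111.1]
dispenser 0.62 [232. 248.] [507.5 163.7]
plunger_top 0.62 [212. 200.] [606.6 124.3]
plunger_top 0.29 [228. 218.] [526.6 147.4]
magazine_top 0.75 [228. 214.] [559.4 109.9]
outlet 0.6 [243. 227.] [520.5  89.9]
channel_mid 0.81 [243. 228.] [519.1  91.7]
channel_mid 0.35 [168. 302.] [537.8 405. ]
green_bay 0.52 [237. 250.] [486.5 165.2]
yellow_bay 0.61 [249. 214.] [536.   34.9]
jar_1 0.62 [295. 145.] [ 593.9 -343.1]
jar_1 0.53 [283. 139.] [ 649.6 -348.7]
green_bottle 0.7 [166. 303.] [547.3 407.8]
green_bottle 0.34 [329. 149.] [ 472.6 -400.6]
tally_counter 0.74 [201. 317.] [441.5 381.3]
slide_box 0.95 [154. 271.] [646.6 356.7]
1.2 [ 244.06065044 -602.42093896  303.89834087] [-3.66839919e-05  9.81548333e-01  1.91214192e-01  4.60496413e-05]
```

View pics/top.png

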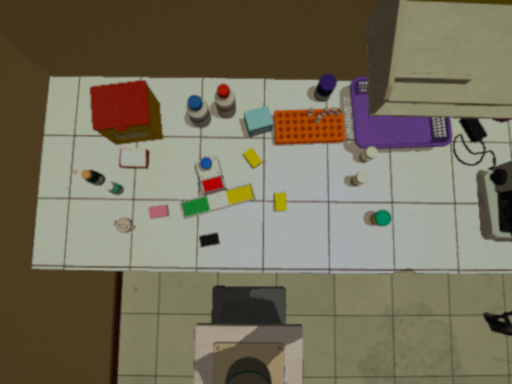

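View pics/scene.png

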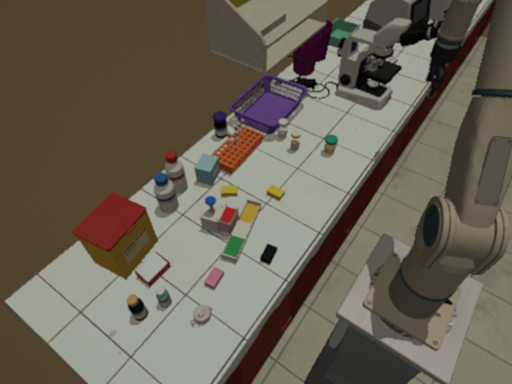

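The top view shows the dispenser at about pixel (213,184), green bay (195,205) on the robot's left, yellow (240,197). The scene view agrees. The dispenser is yawed about 12°, with the plunger near (612,124). I'll set out with the fingers closed.

Emit:
step_arm:
  commands:
    - [0,[0.25,0.5,0],[0,0,0]]
    - [0,[0.5,1,0],[0,0,0]]

```text
time_s: 1.45
eef_pos: [284.2, -521.7, 303.7]
eef_rot: [0.0, 0.982, 0.191, 0.0]
ft_force: [0.9, -0.6, -0.5]
grip_width: 51.3
gripper_force: 0.0
```

Emit:
step_arm:
  commands:
    - [0,[0.25,0.5,0],[0,0,0]]
    - [0,[0.5,1,0],[0,0,0]]

```text
time_s: 1.7
eef_pos: [324.7, -441.2, 304.1]
eef_rot: [0.0, 0.982, 0.191, 0.0]
ft_force: [0.4, -0.7, 0.4]
grip_width: 12.3
gripper_force: 0.0
```

Emit:
step_arm:
  commands:
    - [0,[0.25,0.5,0],[0,0,0]]
    - [0,[0.5,1,0],[0,0,0]]

```text
time_s: 1.95
eef_pos: [364.7, -361.2, 304.1]
eef_rot: [0.0, 0.982, 0.191, 0.0]
ft_force: [-0.0, 0.1, -0.2]
grip_width: -0.2
gripper_force: 0.0
```

Emit:
step_arm:
  commands:
    - [0,[0.25,0.5,0],[0,0,0]]
    - [0,[0.5,1,0],[0,0,0]]

```text
time_s: 2.2
eef_pos: [404.7, -281.2, 304.2]
eef_rot: [0.0, 0.982, 0.191, 0.0]
ft_force: [0.1, -0.3, -0.5]
grip_width: -0.1
gripper_force: 0.0
```

Emit:
step_arm:
  commands:
    - [0,[0.17,0.5,0],[0,0,0]]
    - [0,[0.34,0.95,0],[0,0,0]]

```text
time_s: 2.45
eef_pos: [431.7, -205.0, 304.2]
eef_rot: [0.0, 0.981, 0.191, 0.0]
ft_force: [0.2, 0.6, -0.5]
grip_width: -0.2
gripper_force: 0.0
```

Emit:
step_arm:
  commands:
    - [0,[0.17,0.5,0],[0,0,0]]
    - [0,[0.34,0.95,0],[0,0,0]]

```text
time_s: 2.7
eef_pos: [458.9, -129.0, 304.2]
eef_rot: [0.0, 0.982, 0.191, 0.0]
ft_force: [0.8, 0.1, 0.4]
grip_width: -0.1
gripper_force: 0.0
```

Emit:
step_arm:
  commands:
    - [0,[0.17,0.5,0],[0,0,0]]
    - [0,[0.34,0.95,0],[0,0,0]]

```text
time_s: 2.95
eef_pos: [486.1, -53.0, 304.2]
eef_rot: [0.0, 0.982, 0.191, 0.0]
ft_force: [0.7, -0.8, 0.4]
grip_width: -0.1
gripper_force: 0.0
```

Emit:
step_arm:
  commands:
    - [0,[0.17,0.5,0],[0,0,0]]
    - [0,[0.34,0.95,0],[0,0,0]]

```text
time_s: 3.2
eef_pos: [513.3, 23.1, 304.1]
eef_rot: [-0.0, 0.982, 0.191, 0.0]
ft_force: [-0.3, 0.4, 0.2]
grip_width: 0.0
gripper_force: 0.0
```

Emit:
step_arm:
  commands:
    - [0,[0.17,0.5,0],[0,0,-0.014]]
    - [0,[0.34,0.95,0],[0,0,-0.028]]
    - [0,[0.34,0.95,0],[0,0,-0.028]]

```text
time_s: 3.58
eef_pos: [540.6, 101.5, 303.9]
eef_rot: [-0.001, 0.994, 0.107, 0.001]
ft_force: [-0.2, -0.9, 0.3]
grip_width: -0.2
gripper_force: 0.0
```

```bash
python3 - <<'E'
from h import *
s=env.snapshot("wrist");print("cam",(-s["R"].T@s["t"]).round())
cv2.imwrite("pics/w1.png",s["frame"])
for n,z in dict(dispenser=0,plunger_top=125,magazine_top=74,outlet=12,channel_mid=12,green_bay=12,yellow_bay=12,carton_3_center=60).items():
    for r in env.landmark_of("wrist",n)[:2]: print(n,round(r["score"],2),np.round(r["pixel"]),atz(s,r["pixel"],z).round(1)[:2])
for n in("green_bay","yellow_bay"):
    for r in env.silhouettes("wrist",n)[:1]:
        m=r["region"].astype(np.uint8);c=max(cv2.findContours(m,0,2)[0],key=cv2.contourArea)
        b=cv2.boxPoints(cv2.minAreaRect(c));print(n,[atz(s,p,12).round(1)[:2].tolist() for p in b])
E
```

```text
cam [607. 115. 374.]
dispenser 0.82 [255. 145.] [562.1 107.9]
dispenser 0.57 [ 20. 193.] [443.  380.8]
plunger_top 0.59 [244.  94.] [612.4 126.8]
plunger_top 0.47 [252. 150.] [572.4 112.2]
outlet 0.64 [253. 183.] [519.8 101.2]
channel_mid 0.63 [258. 183.] [521.2  95.2]
green_bay 0.7 [197. 191.] [496.7 164. ]
yellow_bay 0.78 [311. 181.] [536.3  35.6]
carton_3_center 0.88 [100. 182.] [499.5 255.5]
carton_3_center 0.85 [250. 154.] [559.4 111.6]
green_bay [[509.7, 207.7], [531.0, 132.8], [489.1, 122.0], [466.9, 199.2]]
yellow_bay [[547.6, 75.7], [568.9, 0.7], [528.0, -14.1], [506.0, 63.1]]
```

View pics/w1.png

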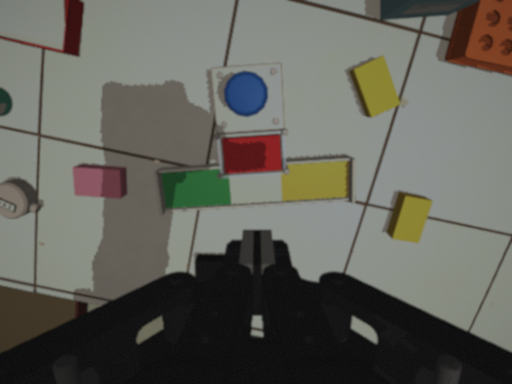

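The wrist view shows the plunger at (245,93), magazine with red carton at (252,154), green bay left at (195,189), and yellow bay right at (316,181). This gives a yaw of about 15.5° and the plunger at about (611,125).

Emit:
step_arm:
  commands:
    - [0,[0.44,0.15,-0.3],[0,0,0.009]]
    - [0,[0.88,0.3,-0.6],[0,0,0.009]]
    - [0,[0.88,0.3,-1],[0,0,0.009]]
    - [0,[0.88,0.3,-1],[0,0,0.009]]

```text
time_s: 4.62
eef_pos: [608.8, 121.1, 221.3]
eef_rot: [0.0, 0.991, 0.132, -0.003]
ft_force: [0.7, 0.5, 0.3]
grip_width: -0.2
gripper_force: 0.0
```

Emit:
step_arm:
  commands:
    - [0,[0,0,-0.15],[0,0,0]]
    - [0,[0,0,-0.3],[0,0,0]]
    - [0,[0,0,-0.4],[0,0,0]]
    - [0,[0,0,-0.5],[0,0,0]]
    - [0,[0,0,-0.58],[0,0,0]]
    - [0,[0,0,-0.64],[0,0,0]]
    - [0,[0,0,-0.67],[0,0,0]]
    - [0,[0,0,-0.67],[0,0,0]]

```text
time_s: 5.62
eef_pos: [610.6, 121.5, 171.1]
eef_rot: [0.0, 0.991, 0.132, 0.0]
ft_force: [-1.5, -0.8, 5.9]
grip_width: -0.2
gripper_force: 2.9
```

Emit:
step_arm:
  commands:
    - [0,[0,0,-0.02],[0,0,0]]
    - [0,[0,0,-0.035],[0,0,0]]
    - [0,[0,0,-0.035],[0,0,0]]

```text
time_s: 6.0
eef_pos: [610.6, 121.5, 169.4]
eef_rot: [-0.0, 0.991, 0.132, 0.001]
ft_force: [-2.9, -0.9, 12.3]
grip_width: 0.0
gripper_force: 6.0
```

Force rose above the spring's 7 N, so the plunger is at its stop. Release it and back off for a look.

Emit:
step_arm:
  commands:
    - [0,[0,0,0.15],[0,0,0]]
    - [0,[0,0,0.3],[0,0,0]]
    - [0,[0,0,0.6],[0,0,0]]
    - [0,[0,0,1],[0,0,0]]

```text
time_s: 6.5
eef_pos: [609.8, 121.5, 247.8]
eef_rot: [0.0, 0.991, 0.132, -0.001]
ft_force: [0.6, 0.2, 0.6]
grip_width: 0.0
gripper_force: 0.0
```

Emit:
step_arm:
  commands:
    - [0,[-0.4,-0.35,0.3],[0,0,0]]
    - [0,[-0.8,-0.7,0.4],[0,0,0]]
    - [0,[-1,-0.7,0.4],[0,0,0]]
    - [0,[-1,-0.7,0.4],[0,0,0]]

```text
time_s: 7.0
eef_pos: [529.6, 65.4, 280.1]
eef_rot: [-0.0, 0.991, 0.132, -0.0]
ft_force: [0.6, -0.1, 0.6]
grip_width: 0.3
gripper_force: 0.0
```

```bash
python3 - <<'E'
from h import *
s=env.snapshot("wrist");print(env.read_state()["eef_pos"])
cv2.imwrite("pics/w2.png",s["frame"])
for n,z in dict(plunger_top=125,carton_1_center=22,green_bay=12,yellow_bay=12).items():
    for r in env.landmark_of("wrist",n)[:4]: print(n,round(r["score"],2),np.round(r["pixel"]),atz(s,r["pixel"],z).round(1)[:2])
E
```

```text
[530.70233358  65.82598144 279.94684883]
plunger_top 0.81 [202.  62.] [612.1 124.8]
carton_1_center 0.66 [221. 170.] [521.4 101. ]
green_bay 0.72 [158. 175.] [496.2 166.1]
yellow_bay 0.7 [284. 170.] [536.6  36.1]
```

View pics/w2.png

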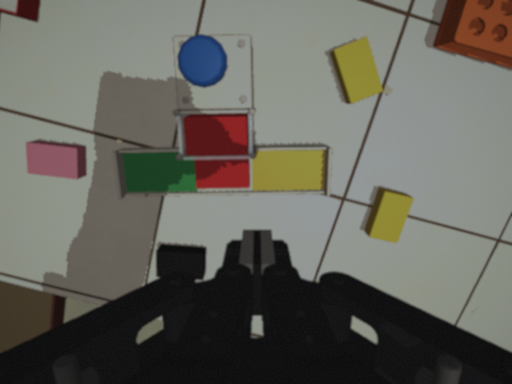

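The picture shows one carton on the ledge at (222,174), the plunger up, and the other cartons in the magazine. Next I lower the closed fingertips into the channel on the yellow side.

Emit:
step_arm:
  commands:
    - [0,[0.04,-0.2,-0.4],[0,0,0.001]]
    - [0,[0.08,-0.37,-0.8],[0,0,0.002]]
    - [0,[0.08,-0.37,-1],[0,0,0.002]]

```text
time_s: 7.62
eef_pos: [536.7, 34.9, 197.7]
eef_rot: [0.0, 0.99, 0.138, -0.001]
ft_force: [0.7, 0.8, 0.9]
grip_width: 0.0
gripper_force: 0.0
```

Emit:
step_arm:
  commands:
    - [0,[0,0,-0.4],[0,0,0]]
    - [0,[0,0,-0.8],[0,0,0]]
    - [0,[0,0,-0.9],[0,0,0]]
    - [0,[0,0,-0.9],[0,0,0]]

```text
time_s: 8.12
eef_pos: [537.1, 36.5, 127.6]
eef_rot: [-0.0, 0.99, 0.139, -0.0]
ft_force: [-0.6, -0.5, 0.6]
grip_width: -0.4
gripper_force: 0.0
```

```bash
python3 - <<'E'
from h import *
print(env.read_state()["eef_pos"])
s=env.snapshot("wrist");t=env.snapshot("top");c=env.snapshot("scene")
cv2.imwrite("pics/w3.png",np.hstack([cv2.resize(s["frame"],(400,300)),cv2.resize(c["frame"][150:300,150:350],(400,300))]))
E
```

```text
[537.06976228  36.49621196 127.62398162]
```

View pics/w3.png

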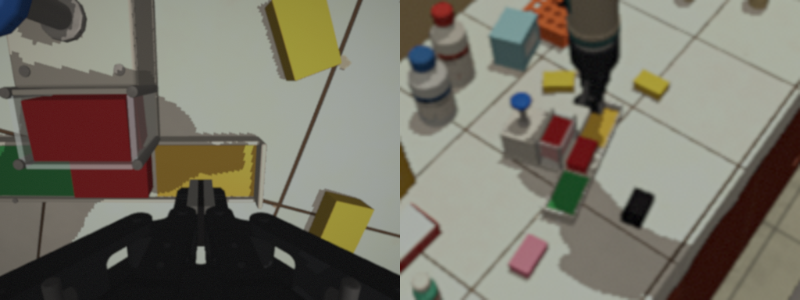

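The wrist crop shows the closed fingertips at (203,180) over the yellow part of the channel. The carton is to their left at (112,180). Lower and push.

Emit:
step_arm:
  commands:
    - [0,[0,0,-0.25],[0,0,0]]
    - [0,[0,0,-0.41],[0,0,0]]
    - [0,[0,0,-0.41],[0,0,0]]

```text
time_s: 8.65
eef_pos: [536.5, 35.9, 94.4]
eef_rot: [-0.0, 0.99, 0.139, -0.001]
ft_force: [-0.7, -0.4, 0.9]
grip_width: 0.3
gripper_force: 0.0
```

Emit:
step_arm:
  commands:
    - [0,[-0.035,0.12,0],[0,0,0]]
    - [0,[-0.07,0.24,0],[0,0,0]]
    - [0,[-0.105,0.36,0],[0,0,0]]
    - [0,[-0.14,0.48,0],[0,0,0]]
    - [0,[-0.175,0.6,0],[0,0,0]]
    - [0,[-0.21,0.72,0],[0,0,0]]
    - [0,[-0.245,0.84,0],[0,0,0]]
    - [0,[-0.28,0.96,0],[0,0,0]]
    - [0,[-0.28,0.96,0],[0,0,0]]

```text
time_s: 9.78
eef_pos: [514.0, 114.0, 94.7]
eef_rot: [-0.0, 0.99, 0.139, -0.0]
ft_force: [0.5, 0.3, 1.3]
grip_width: 0.0
gripper_force: 0.0
```

```bash
python3 - <<'E'
from h import *
print(env.read_state()["eef_pos"])
s=env.snapshot("wrist");c=env.snapshot("scene")
cv2.imwrite("pics/w4.png",np.hstack([cv2.resize(s["frame"],(400,300)),cv2.resize(c["frame"][190:280,180:300],(400,300))]))
for k,z in (("wrist",22),("scene",22)):
    for r in env.landmark_of(k,"carton_1_center")[:4]: print(k,round(r["score"],2),np.round(r["pixel"]),atz(s if k=="wrist" else c,r["pixel"],z).round(1)[:2])
E
```

```text
[514.03631758 114.04319939  94.65919208]
wrist 0.88 [172. 239.] [507.6 154.1]
scene 0.56 [234. 241.] [508.5 150.9]
```

View pics/w4.png

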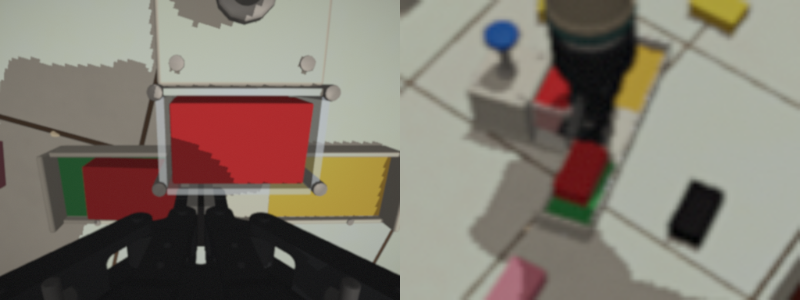

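The carton is at about s = 54 mm along the ledge, near crop pixel (125,190), with a gap still left to the end stop. I'll push 15 mm more, back off and lift.

Emit:
step_arm:
  commands:
    - [0,[-0.02,0.07,0],[0,0,0]]
    - [0,[-0.04,0.14,0],[0,0,0]]
    - [0,[-0.053,0.18,0],[0,0,0]]
    - [0,[-0.053,0.18,0],[0,0,0]]

```text
time_s: 10.48
eef_pos: [510.0, 127.7, 94.7]
eef_rot: [-0.0, 0.99, 0.139, -0.0]
ft_force: [-0.0, -0.4, 0.8]
grip_width: -0.2
gripper_force: 0.0
```

Emit:
step_arm:
  commands:
    - [0,[0.03,-0.1,0],[0,0,0]]
    - [0,[0.06,-0.2,0],[0,0,0]]
    - [0,[0.06,-0.2,0.5],[0,0,0]]
    - [0,[0.06,-0.2,1],[0,0,0]]

```text
time_s: 10.98
eef_pos: [514.9, 109.7, 175.2]
eef_rot: [0.0, 0.99, 0.138, -0.001]
ft_force: [0.5, -0.2, -0.4]
grip_width: -0.3
gripper_force: 0.0
```

Emit:
step_arm:
  commands:
    - [0,[0,0,0.5],[0,0,0]]
    - [0,[0,0,1],[0,0,0]]
    - [0,[0,0,1],[0,0,0]]

```text
time_s: 11.35
eef_pos: [516.8, 110.5, 257.7]
eef_rot: [-0.0, 0.99, 0.138, 0.003]
ft_force: [0.4, -1.0, -0.1]
grip_width: -0.0
gripper_force: 0.0
```

```bash
python3 - <<'E'
from h import *
s=env.snapshot("wrist");c=env.snapshot("scene")
cv2.imwrite("pics/w5.png",np.hstack([cv2.resize(s["frame"],(400,300)),cv2.resize(c["frame"][190:280,180:300],(400,300))]))
for k,f in (("wrist",s),("scene",c)):
  for n,z in(("carton_1_center",22),("green_bay",12),("yellow_bay",12)):
    for r in env.landmark_of(k,n)[:4]: print(k,n,round(r["score"],2),np.round(r["pixel"]),atz(f,r["pixel"],z).round(1)[:2])
E
```

```text
wrist carton_1_center 0.65 [195. 178.] [499.9 167.9]
scene carton_1_center 0.56 [230. 243.] [512.2 163.6]
scene green_bay 0.43 [232. 251.] [494.6 179. ]
scene green_bay 0.43 [249. 212.] [539.1  29.1]
scene yellow_bay 0.55 [248. 210.] [548.5  23.6]
```

View pics/w5.png

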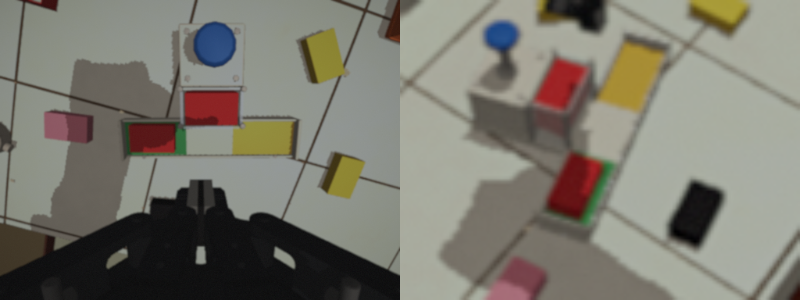

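The picture shows the carton flat inside the green bay (left crop centre (153,139), bay centre 156 after parallax), the plunger up, and the rest undisturbed.

```bash
python3 -c "
from workcell import env
print(env.finish_job())"
```

```text
the job is handed in; nothing more can be done
None
```

I pressed the plunger once and let it spring back, then pushed the carton that came out into the green bay, and handed the job in at about 11.5 s. The last camera check put it roughly 3 mm from the bay's centre, the other two cartons appeared undisturbed in the magazine, and no verdict came back.

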